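Square the fudge tray into the corner stop

ROBOT

A 6-joint arm with a two-finger parallel gripper is mounted at the origin on the work surface; the furniture and walls round the work are solid. World frame = base frame: x ahead of the robot, y to its left, z up, the work surface at z = 0. Lengths are in m, angles in rad, forces in N, time in s.
With the tool pointing down it reaches from about 0.275 to 0.975 m from the base axis. Payload 8.4 kg.
Tool frame: the origin (TCP) lies at the very end of the fingers, on their centre line; the grasp point (between the pads) lies behind it (hold_point_z is the z of the grasp point in the tool frame, in m); z points along the fingers, y is the line along which they close (so a half turn about z gives the same grasp; the last joint's range is limited). The gripper opens to 92 mm and grips with 3 to 60 N. Pads are 20 mm wide; open, the fingers measure 128 mm over their backs; the gripper's body (75 mm by 189 mm) begins 69 mm behind the grasp point.
Start: joints at [-1.253, 0.353, 1.633, -0, 1.155, -0.002], TCP at [0.196, -0.593, 0.215] pointing down, gripper open.
Joint ranges: [-2.63, 2.63], [-0.92, 2.1], [0.06, 2.66], [-1.3, 4.44], [0, 2.69], [-3.02, 3.02]. Speed limits (rad/s): [2.22, 2.22, 2.79, 3.14, 3.14, 3.14].

INTERFACE

Orientations are given as a unit quaternion [x, y, z, w].
In Python, from rig import get_state, snapshot, sign_off, silhouettes, hold_point_z gives the robot as it stands. The module is installed in compiled form; this text tells all that it offers.
- The arm moves only by the tool step_arm, never from a script. Its argument "plan" is a list of rows, each a list of 2 entries, a list of its own where there are three numbers: the shift along the tool's x, y, z in units of 40 mm (1.0 is 40 mm), then the turn about the tool's z in units of 5 degrees (1.0 is 5 degrees). A call has 1 to 10 rows; each row shifts and turns the commanded pose from where the row before left it, along the tool's axes as they then stand; what a row does not reach is not made up. A row lasts 1/12 s, in which the tool goes at most 41.7 mm and 7.16 degrees, less where a joint would pass 70% of its speed; a pose out of reach is approached as far as the arm can. A call is refused whole if a number of a shift passes 1 or a number of a turn 1, either way. A call with a gripper value outside its range is refused whole. "hand" is the closure, from -1 (fully open) to 1 (shut), set as the call begins (left out, the last holds). The fingers move at their own pace and stop on an object; "force" is the grip in N (left out, the last holds). Time passes only in rows, so rows that do not move let the fingers close. It gives the time, the measured TCP pose, the force, the opening and the grip force at its end, in the units of the state.
- get_state(): the state, without advancing time (a new reading comes with each control period).
- snapshot(name): name is "side" or "top" or "wrist"; returns a dict with "pixels" (480x640x3 uint8, red, green, blue), "depth" (480x640 float32, m along the optical axis (not along the pixel's ray), 0 where there is no reading), "fx", "fy", "cx", "cy" (pixels), "D" ([k1, k2, p1, p2, k3] as OpenCV has them; the pictures are not rectified), "extrinsics" (4x4, takes a point from camera to world coordinates). Camera axes: x right, y down, z forward; pixel columns grow to the right and rows downward; lengths in m; the calibration is good to about 2 mm. A picture is of the moment at which its call begins.
- sign_off(): hands the job in; it is judged then, once.
Trained networks look in a picture, given as the dict that the camera call returned (one of the last four; its "shot" number tells which), for a name from the list of things; names that differ only in an ending like _2 or _b are one class to them, and where a whole thing is asked for, a point or a joint stands for the part that bears it (a point fixed in the world has none). Each returns a list of dicts, best first, with "score" (0 to 1); they miss things now and then, are a little off and sometimes report something else, mostly with a low value. They report only what shows in the picture. A call takes as long as a camera call.
- silhouettes(picture, query): "region" (480x640 bool, what is visible of it) and "box" ([centre column, centre row, width, height] in pixels, round what is visible of it).
The state is a dict: "time_s": time; "q": joint angles; "joint_velocities": joint speeds; "joint_torque": joint torques, N m; "position": TCP position; "eef_rot": TCP orientation; "ft_force": force on the tool from outside, world axes, zero at the start; "moment": the same for the moment, N m; "finger_gap": finger opening in m; "grasp_force": force on a finger pad.
Only numpy, scipy, OpenCV 4.12 (cv2) and the standard library are available. Lean on these libraries where they do the work, as an engineer would, in place of code of your own. Each camera call takes 0.05 s, during which the arm holds its last target. There are 200 camera calls.

TASK

On the raised board, gently push the aluminium tray of fudge into the inner corner of the dark wooden L-shaped stop, so that it lies square and snug against both bars, with one of its long sides along the far bar. Only push it along with the fingers: do not pinch, lift or tip the tray, do not touch the fudge, and leave the other things on the board where they are.

Things in the scene. Friction and masses are not known exactly. Their poses are not given: they have to be found in the camera images.
- tray: shallow open aluminium tray with three pieces of fudge in it, loose: outside 110 (its x) x 150 (its y) x 24 tall, walls 4 thick and upright, floor 4 thick; about 0.4 kg with the fudge, friction about 0.6. Origin: centre of its underside; x and y along its sides (sizes in mm)
- stop: fixed dark wooden L-shaped stop on the board, bars 14 wide, 20 tall, corner at the far left seen from the robot, turned up to 0.2 rad. Origin: inner corner, where the two inner faces meet, at board level. The back bar's inner face runs 260 from it along the stop's -y and faces -x; the side bar's runs 150 along -x (to the robot) and faces -y (sizes in mm)
- riser: fixed bench riser: a light wooden board 410 (x) x 760 (y) on four thin legs, bridging the rows of jars on the table; all the work is on its top face, 130 above the table (z = 0.130). Origin: below its middle, at table level; axes as the world's (sizes in mm)
- fudge_19: brown two-layer square of fudge, 37 x 44 x 14 mm, at the -y end of the tray, loose on the tray's floor, its top 6 mm below the tray's rim. Origin: centre of its underside
- fudge_08: brown two-layer square of fudge, 41 x 35 x 14 mm, in the middle of the tray, loose on the tray's floor, its top 6 mm below the tray's rim. Origin: centre of its underside
- fudge_15: brown two-layer square of fudge, 37 x 46 x 14 mm, at the +y end of the tray, loose on the tray's floor, its top 6 mm below the tray's rim. Origin: centre of its underside
- jar_04: bystander on the board: filled glass jar with a white lid, 74 wide, 113 tall (mm). Origin: centre of its underside
- tape_roll: bystander on the board: roll of brown packing tape lying flat, 68 across, 24 tall (mm). Origin: centre of its underside
- ribbon_roll: bystander on the board: roll of pink ribbon lying flat, 62 across, 24 tall (mm). Origin: centre of its underside
- lid_0: bystander on the board: spare white jar lid, 70 across, 14 tall (mm). Origin: centre of its underside
- scissors: bystander on the board: scissors with black handles, lying flat, 206 x 84 x 11 (mm). Origin: centre of its underside
- label_roll: bystander on the board: roll of white labels lying flat, 60 across, 38 tall (mm). Origin: centre of its underside
- lid_1: bystander on the board: spare white jar lid, 70 across, 14 tall (mm). Origin: centre of its underside
- marker_a: bystander on the board: blue and white marker pen lying along y, 138 long, 18 wide, 20 tall (mm). Origin: centre of its underside

How it is judged:
At the end, for the whole second after the job is handed in: the tray rests flat on the board in the stop's inner corner, long side along the back bar: each gap to the bars at most 4 mm at the tray's middle, square to the stop within 0.04 rad, at rest; the three pieces of fudge lie flat inside the tray (x of tray in the frame of stop between -0.059 and -0.05 m and y of tray in the frame of stop between -0.079 and -0.07 m and angle between the x axis of tray and the x axis of stop, either way round below 0.04 rad and height (world z) of tray below 0.133 m and angle between tray's own z axis and vertical below 0.04 rad and linear speed of tray below 0.01 m/s and z of each of fudge_19, fudge_08, fudge_15 in the frame of tray below 0.008 m and horizontal distance between each of fudge_19, fudge_08, fudge_15 and tray below 0.075 m and angle between each of fudge_19, fudge_08, fudge_15's own z axis and vertical below 0.08 rad); the robot touches nothing.
It fails at once if the tray is lifted off the board or tipped (height (world z) of tray above 0.142 m or angle between tray's own z axis and vertical above 0.15 rad).
It fails at once if the fingers touch the fudge (contact force between the fingers and fudge_19 above 0.5 N or contact force between the fingers and fudge_08 above 0.5 N or contact force between the fingers and fudge_15 above 0.5 N).
It fails at once if the tray is rammed or squeezed (over 60 N from the fingers) (contact force between the fingers and tray above 60 N).
It fails at once if another thing on the board is moved by more than 2 cm (distance of any of jar_04, tape_roll, ribbon_roll, lid_0, scissors, label_roll, lid_1, marker_a from where it was at the start of the episode above 0.02 m).
It also fails if it takes over 61 s, if anything falls off the work surface, if the arm or the gripper's body presses on something with over 40 N, if the wrist force passes 120 N, or if a joint passes its speed limit or range.

## Working session

There is one attempt and no reset: what is moved stays moved. The work goes in short steps, Python scripts to look and compute and a tool call to move; the robot and the scene stay as the last step left them, time stands still between calls to the robot, and variables do not carry over. Pictures are saved under pics/ and viewed, at most 10 in all, crops included, and the job is handed in when it is done.

Besides the shell and the picture viewer there is one more tool, called after "Call:" as name([rows], argument=value, ...), one row to a line, values as JSON. step_arm: Moves the arm, as the interface text tells. Its arguments: {"type":"object","properties":{"plan":{"type":"array","items":{"type":"array"}},"hand":{"type":"number"},"force":{"type":"number"}},"required":["plan"]}

```bash
mkdir -p pics; cat > h.py <<'E'
import numpy as np,cv2
from rig import *
def world(p,mask):
    v,u=np.nonzero(mask&(p["depth"]>0))
    K=np.array([[p["fx"],0,p["cx"]],[0,p["fy"],p["cy"]],[0,0,1]])
    n=cv2.undistortPoints(np.c_[u,v].astype(np.float64).reshape(-1,1,2),K,np.array(p["D"],float)).reshape(-1,2)
    d=p["depth"][v,u]
    P=np.c_[n*d[:,None],d,np.ones(len(d))]@np.array(p["extrinsics"]).T
    return P[:,:3],np.c_[u,v]
E
python3 - <<'E'
from h import *
s=get_state();print(s["position"],s["eef_rot"],s["time_s"],s["finger_gap"],hold_point_z)
p=snapshot("top");cv2.imwrite("pics/top1.png",p["pixels"][...,::-1])
print(np.array(p["extrinsics"]).round(3))
for n in "tray stop fudge_19 jar_04 tape_roll ribbon_roll lid_0 scissors label_roll marker_a".split():
    for r in silhouettes(p,n)[:3]:
        P,_=world(p,r["region"])
        if len(P): print(n,round(r["score"],2),np.round(r["box"]),"med",np.median(P,0).round(3),"lo",np.percentile(P,2,0).round(3),"hi",np.percentile(P,98,0).round(3))
E
```

```text
[ 0.19633297 -0.59286089  0.21389228] [ 9.87239512e-01  1.59241035e-01 -1.14524119e-04 -6.52053930e-04] 0.0 0.09173921767315889 -0.0187
[[-0.006 -0.991  0.13   0.448]
 [-1.     0.003 -0.016  0.009]
 [ 0.015 -0.13  -0.991  1.26 ]
 [ 0.     0.     0.     1.   ]]
tray 0.71 [366. 266.  78.  64.] med [ 0.549 -0.112  0.135] lo [ 0.486 -0.185  0.13 ] hi [ 0.596 -0.036  0.156]
tray 0.4 [365. 270.  17.  24.] med [ 0.54  -0.11   0.148] lo [ 0.52  -0.126  0.142] hi [ 0.558 -0.093  0.153]
stop 0.87 [279. 236. 133.  94.] med [0.679 0.137 0.149] lo [ 0.527 -0.065  0.129] hi [0.704 0.194 0.154]
fudge_19 0.96 [344. 270.  25.  16.] med [ 0.534 -0.064  0.148] lo [ 0.516 -0.087  0.134] hi [ 0.552 -0.043  0.153]
fudge_19 0.8 [390. 271.  21.  21.] med [ 0.541 -0.157  0.148] lo [ 0.524 -0.177  0.144] hi [ 0.558 -0.137  0.152]
fudge_19 0.56 [366. 270.  17.  23.] med [ 0.54  -0.11   0.148] lo [ 0.52  -0.126  0.141] hi [ 0.558 -0.093  0.153]
jar_04 0.81 [138. 171.  53.  49.] med [0.723 0.329 0.24 ] lo [0.695 0.304 0.145] hi [0.76  0.367 0.246]
tape_roll 0.59 [150. 243.  40.  36.] med [0.595 0.327 0.154] lo [0.564 0.294 0.13 ] hi [0.628 0.359 0.159]
ribbon_roll 0.63 [140. 302.  38.  29.] med [0.48  0.337 0.154] lo [0.452 0.31  0.134] hi [0.507 0.366 0.159]
lid_0 0.94 [217. 319.  34.  37.] med [0.444 0.189 0.143] lo [0.413 0.158 0.133] hi [0.474 0.22  0.148]
lid_0 0.69 [430. 165.  30.  31.] med [ 0.759 -0.246  0.134] lo [ 0.726 -0.277  0.129] hi [ 0.789 -0.213  0.145]
scissors 0.62 [475. 277.  43. 107.] med [ 0.481 -0.327  0.138] lo [ 0.427 -0.37   0.128] hi [ 0.617 -0.291  0.143]
label_roll 0.88 [474. 186.  36.  28.] med [ 0.711 -0.329  0.166] lo [ 0.683 -0.358  0.128] hi [ 0.744 -0.303  0.172]
marker_a 0.92 [283. 148.  62.  11.] med [0.789 0.061 0.146] lo [ 0.782 -0.005  0.138] hi [0.8   0.123 0.152]
```

View pics/top1.png

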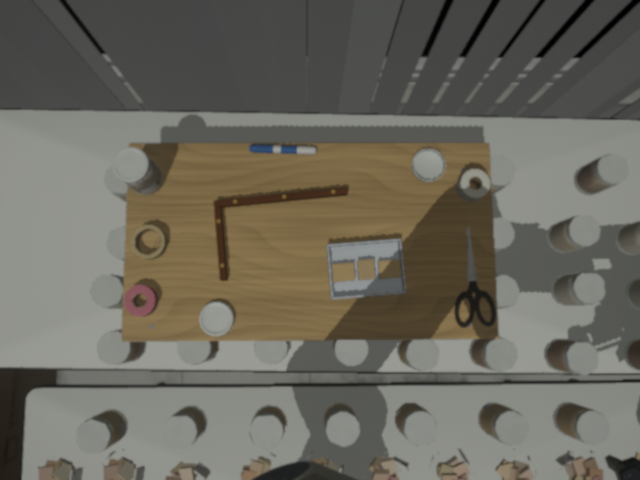

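The top view shows the tray at about (366,268), the L-stop's corner at (221,205) with the back bar running right to (347,188), and clear board between them.

```bash
cat >> h.py <<'E'
def plane(p,uv,z):
    K=np.array([[p["fx"],0,p["cx"]],[0,p["fy"],p["cy"]],[0,0,1]]);T=np.array(p["extrinsics"])
    n=cv2.undistortPoints(np.asarray(uv,np.float64).reshape(-1,1,2),K,np.array(p["D"],float)).reshape(-1,2)
    r=np.c_[n,np.ones(len(n))]@T[:3,:3].T
    return (T[:3,3]+r*((z-T[2,3])/r[:,2])[:,None])[:,:2]
def rect(P):
    return cv2.minAreaRect(P.astype(np.float32)*1000)
def look(name="top",stop=False):
    p=snapshot(name);out={}
    r=silhouettes(p,"tray")
    if r:
        v,u=np.nonzero(r[0]["region"]);P=plane(p,np.c_[u,v],.154)
        R=rect(P);out["tray"]=R;print("tray",round(r[0]["score"],2),np.round(R[0],1),np.round(R[1],1),round(R[2],2),"corners",cv2.boxPoints(R).round().tolist())
    if stop:
        r=silhouettes(p,"stop")[0];v,u=np.nonzero(r["region"]);P=plane(p,np.c_[u,v],.150)
        c=np.array([.69,.135])
        # bars by iterated line fit of pixel centres
        from scipy.optimize import least_squares
        def f(a):
            x,y,t=a;e=np.array([np.cos(t),np.sin(t)]);n=np.array([-e[1],e[0]])
            d=P-[x,y];sx=d@e;sy=d@n # stop frame
            # distance to L centre line (centres at +7mm)
            return np.minimum(abs(sx-.007),abs(sy-.007))
        best=min((least_squares(f,[.68,.17,t],loss="soft_l1",f_scale=.004,x_scale=[.01,.01,.05]) for t in (-.15,0,.15)),key=lambda s:s.cost)
        x,y,t=best.x;e=np.array([np.cos(t),np.sin(t)]);n=np.array([-e[1],e[0]]);s=(P-[x,y])
        print("stop",best.x.round(4),"mean resid",best.fun.mean().round(4),"ext x",np.percentile(s@e,[1,99]).round(3),"y",np.percentile(s@n,[1,99]).round(3))
    return p,out
E
python3 - <<'E'
from h import *
p,o=look("top",True)
p,o=look("side",True);cv2.imwrite("pics/side1.png",p["pixels"][...,::-1]);print(np.array(p["extrinsics"]).round(2).tolist())
E
```

```text
tray 0.79 [ 540.7 -109.1] [110.8 151. ] 4.23 corners [[480.0, -38.0], [491.0, -188.0], [602.0, -180.0], [590.0, -30.0]]
stop [0.6668 0.1822 0.1012] mean resid 0.0043 ext x [-0.144  0.016] y [-0.253  0.015]
tray 0.67 [ 605.3 -134.4] [391.2 851.1] 0.24 corners [[408.0, 290.0], [411.0, -561.0], [803.0, -559.0], [799.0, 292.0]]
stop [0.6648 0.1488 0.1108] mean resid 0.0111 ext x [-0.141  0.019] y [-0.269  0.041]
[[1.0, 0.0, -0.01, 0.62], [0.01, -0.37, 0.93, -1.28], [-0.0, -0.93, -0.37, 0.63], [0.0, 0.0, 0.0, 1.0]]
```

View pics/side1.png

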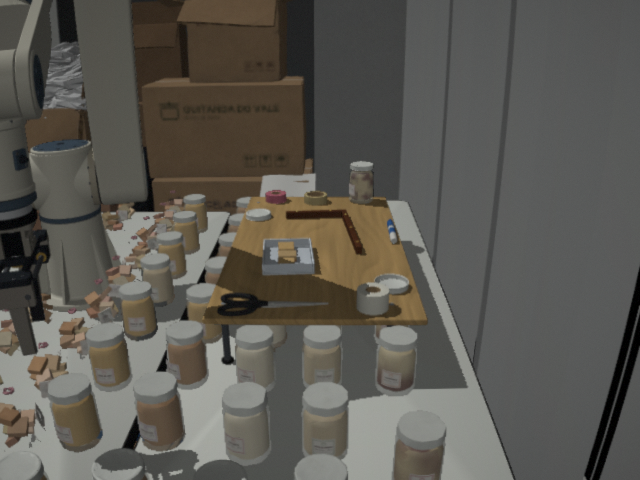

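```bash
cat >> h.py <<'E'
from scipy.spatial.transform import Rotation as Ro
S=np.array([.6668,.1822]);T0=.1012
e=np.array([np.cos(T0),np.sin(T0)]);n=np.array([-e[1],e[0]])
def need(sx,sy,z,ang):
    "remaining shift (units of 40 mm, in tool axes now) and turn (units of 5 deg); ang = wanted angle of tool x in stop frame, deg"
    s=get_state();R=Ro.from_quat(s["eef_rot"]).as_matrix();P=np.array(s["position"])
    d=np.r_[S+sx*e+sy*n,z]-P;a=np.degrees(np.arctan2(R[1,0],R[0,0])-T0)
    print("t",round(s["time_s"],2),"stop-frame",round(float((P[:2]-S)@e),4),round(float((P[:2]-S)@n),4),"z",P[2].round(4),"ang",a.round(2),"F",np.round(s["ft_force"],1),"gap",round(s["finger_gap"],4))
    print("shift",(R.T@d/.04).round(3),"turn",round(-(((ang-a)+180)%360-180)/5,2))
E
python3 -c "
from h import *
need(-.155,-.387,.214,90)"
```

```text
t 0.85 stop-frame -0.5463 -0.724 z 0.2146 ang 12.52 F [-0.1 -0.2 -0.2] gap 0.0917
shift [11.377 -6.104  0.015] turn -15.5
```

Call:
step_arm([
  [[0.63,-0.34,0],0],
  [[0.63,-0.34,0],0],
  [[0.63,-0.34,0],0],
  [[0.63,-0.34,0],0],
  [[0.63,-0.34,0],0],
  [[0.63,-0.34,0],0],
  [[0.63,-0.34,0],0],
  [[0.63,-0.34,0],0],
  [[0.63,-0.34,0],0],
  [[0.63,-0.34,0],0],
], hand=-0.1, force=10)

```text
time_s: 1.68
position: [0.3938, -0.3839, 0.2148]
eef_rot: [0.987, 0.159, 0.0, 0.0]
ft_force: [-0.7, -0.4, -0.2]
finger_gap: 0.0509
grasp_force: 0.0
```

Call:
step_arm([
  [[0.63,-0.34,0],0],
  [[0.63,-0.34,0],0],
  [[0.63,-0.34,0],0],
  [[0.63,-0.34,0],0],
  [[0.63,-0.34,0],0],
  [[0.63,-0.34,0],0],
  [[0.63,-0.34,0],0],
  [[0.63,-0.34,0],0],
  [[0,0,0],-0.8],
  [[0,0,0],-0.8],
])

```text
time_s: 2.52
position: [0.5512, -0.2169, 0.2145]
eef_rot: [0.973, 0.23, 0.0, -0.0]
ft_force: [-0.0, -0.8, 0.5]
finger_gap: 0.0504
grasp_force: 0.0
```

Call:
step_arm([
  [[0,0,0],-1],
  [[0,0,0],-1],
  [[0,0,0],-1],
  [[0,0,0],-1],
  [[0,0,0],-1],
  [[0,0,0],-1],
  [[0,0,0],-1],
  [[0,0,0],-1],
  [[0,0,0],-1],
  [[0,0,0],-1],
])

```text
time_s: 3.35
position: [0.5501, -0.2183, 0.2146]
eef_rot: [0.785, 0.62, 0.0, 0.0]
ft_force: [0.3, 0.2, 0.2]
finger_gap: 0.0505
grasp_force: 0.0
```

```bash
python3 -c "
from h import *
need(-.155,-.387,.214,90)"
```

```text
t 3.35 stop-frame -0.1565 -0.3867 z 0.2146 ang 70.77 F [0.3 0.2 0.2] gap 0.0505
shift [0.005 0.039 0.016] turn -3.85
```

Call:
step_arm([
  [[0,0,0],-0.97],
  [[0,0,0],-0.97],
  [[0,0,0],-0.97],
  [[0,0,0],-0.97],
  [[0,0.04,0.4],0],
  [[0,0,0.4],0],
  [[0,0,0.4],0],
  [[0,0,0.4],0],
  [[0,0,0.33],0],
  [[0,0,0],0],
])

```text
time_s: 4.18
position: [0.5501, -0.2175, 0.1348]
eef_rot: [0.671, 0.742, -0.001, -0.002]
ft_force: [-0.2, 0.7, -0.6]
finger_gap: 0.0505
grasp_force: 0.0
```

```bash
python3 -c "
from h import *
p,o=look();cv2.imwrite('pics/top2.png',p['pixels'][120:360,100:520,::-1].repeat(1,0))
p=snapshot('wrist');cv2.imwrite('pics/w2.png',p['pixels'][...,::-1])
need(-.155,-.170,.137,90)"
```

```text
tray 0.73 [ 540.8 -109.2] [110.5 151.2] 4.24 corners [[480.0, -38.0], [491.0, -189.0], [601.0, -180.0], [590.0, -30.0]]
t 4.33 stop-frame -0.1546 -0.3869 z 0.138 ang 89.92 F [ 0.4 -0.8  0.4] gap 0.0501
shift [ 5.422 -0.018  0.024] turn -0.02
```

View pics/w2.png

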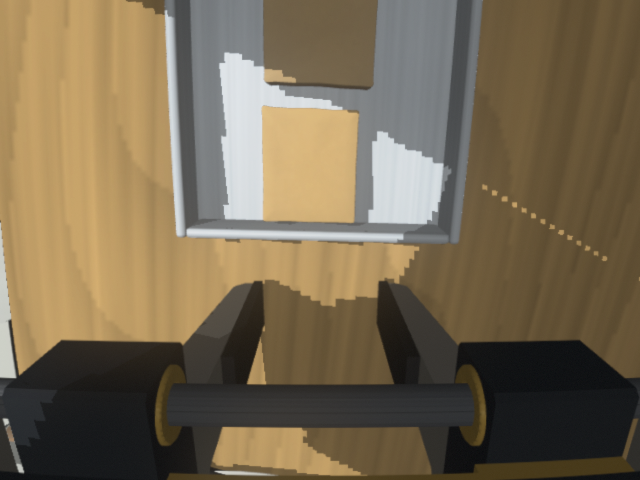

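The wrist view shows the tray's -y wall across row 235 (columns 180–460), with both fingers centred in front of it at columns 262–380. Next I push.

Call:
step_arm([
  [[0.15,0,0],0],
  [[0.15,0,0],0],
  [[0.15,0,0],0],
  [[0.15,0,0],0],
  [[0.1,0,0],0],
  [[0.1,0,0],0],
  [[0.15,0,0],0],
  [[0.15,0,0],0],
  [[0.15,0,0],0],
  [[0.15,0,0],0],
])

```text
time_s: 5.17
position: [0.5462, -0.162, 0.1375]
eef_rot: [0.671, 0.742, 0.0, 0.0]
ft_force: [-0.2, -4.0, 2.3]
finger_gap: 0.0504
grasp_force: 1.8
```

Call:
step_arm([
  [[0.15,0,0],0],
  [[0.15,0,0],0],
  [[0.15,0,0],0],
  [[0.15,0,0],0],
  [[0.15,0,0],0],
  [[0.15,0,0],0],
  [[0.15,0,0],0],
  [[0.15,0,0],0],
  [[0.15,0,0],0],
  [[0.15,0,0],0],
])

```text
time_s: 6.0
position: [0.54, -0.1021, 0.1374]
eef_rot: [0.671, 0.742, -0.0, -0.0]
ft_force: [0.7, -3.9, 3.0]
finger_gap: 0.0506
grasp_force: 1.9
```

```bash
python3 -c "
from h import *
p,o=look()
c=np.array(o['tray'][0])/1000;print('tray stop frame',(c-S)@e,(c-S)@n)
need(-.155,-.175,.137,90)"
```

```text
tray 0.97 [528.    2.4] [113.2 113.9] 4.45 corners [[467.0, 55.0], [476.0, -59.0], [589.0, -50.0], [580.0, 64.0]]
tray stop frame -0.15621791243583338 -0.16484389656355433
t 6.1 stop-frame -0.1552 -0.2692 z 0.1371 ang 89.95 F [-0.3 -0.1 -0.2] gap 0.0506
shift [2.356 0.003 0.005] turn -0.01
```

Call:
step_arm([
  [[0.15,0,0],0],
  [[0.15,0,0],0],
  [[0.15,0,0],0],
  [[0.15,0,0],0],
  [[0.15,0,0],0],
  [[0.15,0,0],0],
  [[0.15,0,0],0],
  [[0.15,0,0],0],
  [[0.15,0,0],0],
  [[0.15,0,0],0],
])

```text
time_s: 6.93
position: [0.5341, -0.0424, 0.1374]
eef_rot: [0.671, 0.742, -0.0, -0.0]
ft_force: [-0.5, -0.9, -1.8]
finger_gap: 0.0507
grasp_force: 0.7
```

Call:
step_arm([
  [[0.15,0,0],0],
  [[0.15,0,0],0],
  [[0.15,0,0],0],
  [[0.12,0,0],0],
  [[0.08,0,0],0],
  [[0,0,0],0],
  [[-0.3,0,0],0],
  [[-0.4,0,0],0],
  [[-0.4,0,-0.1],0],
  [[0,0,-0.4],0],
])

```text
time_s: 7.77
position: [0.5349, -0.0636, 0.1558]
eef_rot: [0.671, 0.741, -0.001, -0.001]
ft_force: [0.1, 0.1, -0.6]
finger_gap: 0.0504
grasp_force: 0.0
```

Call:
step_arm([
  [[0,0,-0.5],0],
  [[0,0,-0.5],0],
  [[0,0,-0.5],0],
  [[-0.6,0.8,0],0],
  [[-0.6,0.8,0],0],
  [[0,0,0],0],
])

```text
time_s: 8.27
position: [0.6097, -0.1064, 0.2181]
eef_rot: [0.671, 0.741, 0.001, 0.003]
ft_force: [-1.2, 0.5, 0.4]
finger_gap: 0.0508
grasp_force: 0.0
```

```bash
python3 -c "
from h import *
p,o=look();cv2.imwrite('pics/top3.png',p['pixels'][120:360,100:520,::-1])
c=np.array(o['tray'][0])/1000;print('tray stop frame',(c-S)@e,(c-S)@n)
need(-.250,-.09,.214,0)"
```

```text
tray 0.7 [520.3  70. ] [112.1 150.7] 5.96 corners [[457.0, 139.0], [472.0, -11.0], [584.0, 1.0], [568.0, 151.0]]
tray stop frame -0.15704277607339542 -0.09682529068638428
t 8.37 stop-frame -0.0904 -0.2785 z 0.2169 ang 89.84 F [-0.6  0.1 -0.1] gap 0.0506
shift [ 4.7   -4.003  0.074] turn 17.97
```

View pics/top3.png

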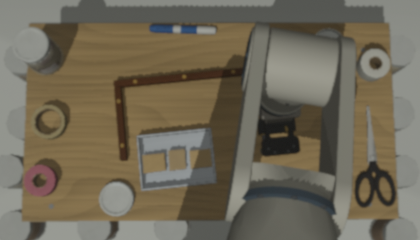

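Crop: the tray sits at (177,160), its left end just right of the side bar's end at (124,157), and square to the stop. I now go round to its near long side.

Call:
step_arm([
  [[0.454,-0.39,0],0],
  [[0.454,-0.39,0],0],
  [[0.454,-0.39,0],0],
  [[0.454,-0.39,0],0],
  [[0.454,-0.39,0],0],
  [[0.454,-0.39,0],0],
  [[0.454,-0.39,0],0],
  [[0.454,-0.39,0],0],
  [[0.454,-0.39,0],0],
  [[0.454,-0.39,0],0],
], hand=-0.5)

```text
time_s: 9.2
position: [0.429, 0.0631, 0.2172]
eef_rot: [0.671, 0.741, -0.0, -0.0]
ft_force: [0.3, -0.1, -0.4]
finger_gap: 0.0689
grasp_force: 0.0
```

Call:
step_arm([
  [[0,0,0],0.9],
  [[0,0,0],0.9],
  [[0,0,0],0.9],
  [[0,0,0],0.9],
  [[0,0,0],0.9],
  [[0,0,0],0.9],
  [[0,0,0],0.9],
  [[0,0,0],0.9],
  [[0,0,0],0.9],
  [[0,0,0],0.9],
])

```text
time_s: 10.03
position: [0.4299, 0.0625, 0.2173]
eef_rot: [0.904, 0.427, -0.0, -0.0]
ft_force: [-0.0, -0.0, -0.1]
finger_gap: 0.0688
grasp_force: 0.0
```

Call:
step_arm([
  [[0,0,0],0.9],
  [[0,0,0],0.9],
  [[0,0,0],0.9],
  [[0,0,0],0.9],
  [[0,0,0],0.9],
  [[0,0,0],0.9],
  [[0,0,0],0.9],
  [[0,0,0],0.9],
  [[0,0,0],0.9],
  [[0,0,0],0.9],
])

```text
time_s: 10.87
position: [0.4299, 0.0625, 0.2172]
eef_rot: [0.999, 0.048, -0.0, -0.0]
ft_force: [0.9, -1.4, -0.4]
finger_gap: 0.0693
grasp_force: 0.0
```

```bash
python3 -c "
from h import *
need(-.247,-.097,.137,0)"
```

```text
t 10.87 stop-frame -0.2478 -0.0951 z 0.2172 ang -0.29 F [ 0.9 -1.4 -0.4] gap 0.0693
shift [0.02  0.047 2.006] turn -0.06
```

Call:
step_arm([
  [[0,0.05,0.4],-0.06],
  [[0,0,0.4],0],
  [[0,0,0.4],0],
  [[0,0,0.4],0],
  [[0,0,0.4],0],
  [[0,0,0],0],
  [[0.15,0,0],0],
  [[0.15,0,0],0],
  [[0.15,0,0],0],
  [[0.1,0,0],0],
])

```text
time_s: 11.7
position: [0.455, 0.0633, 0.1385]
eef_rot: [0.999, 0.053, 0.001, -0.0]
ft_force: [0.2, -0.2, 0.2]
finger_gap: 0.0692
grasp_force: 0.0
```

Call:
step_arm([
  [[0.1,0,0],0],
  [[0.15,0,0],0],
  [[0.15,0,0],0],
  [[0.15,0,0],0],
  [[0.15,0,0],0],
  [[0.15,0,0],0],
  [[0.15,0,0],0],
  [[0.15,0,0],0],
  [[0.15,0,0],0],
  [[0.15,0,0],0],
])

```text
time_s: 12.53
position: [0.5115, 0.0693, 0.1373]
eef_rot: [0.999, 0.053, -0.0, -0.0]
ft_force: [-3.6, -0.6, 1.3]
finger_gap: 0.0689
grasp_force: 1.8
```

Call:
step_arm([
  [[0.15,0,0],0],
  [[0.15,0,0],0],
  [[0.15,0,0],0],
  [[0.1,0,0],0],
  [[0.1,0,0],0],
  [[0.1,0,0],0],
  [[0.05,0,0],0],
  [[0,0,0],0],
])

```text
time_s: 13.2
position: [0.5435, 0.0727, 0.1374]
eef_rot: [0.999, 0.053, 0.001, -0.0]
ft_force: [0.1, 0.1, 0.2]
finger_gap: 0.0687
grasp_force: 0.0
```

```bash
python3 -c "
from h import *
p,o=look()
c=np.array(o['tray'][0])/1000;print('tray stop frame',(c-S)@e,(c-S)@n)
need(-.1205,-.097,.137,0)"
```

```text
tray 0.69 [595.8 325.3] [72.3 68.3] 45.99 corners [[546.0, 323.0], [595.0, 276.0], [645.0, 328.0], [596.0, 375.0]]
tray stop frame -0.05619137541321452 0.14953855784263098
t 13.3 stop-frame -0.134 -0.0965 z 0.1374 ang 0.23 F [ 0.5 -1.2  1.2] gap 0.0688
shift [0.337 0.013 0.012] turn 0.05
```

Call:
step_arm([
  [[0.05,0,0],0],
  [[0.05,0,0],0],
  [[0.05,0,0],0],
  [[0.05,0,0],0],
  [[0.03,0,0],0],
  [[0.03,0,0],0],
])

```text
time_s: 13.8
position: [0.553, 0.0737, 0.1374]
eef_rot: [0.999, 0.053, -0.0, -0.0]
ft_force: [-3.7, -0.2, 2.4]
finger_gap: 0.069
grasp_force: 1.9
```

Call:
step_arm([
  [[0.025,0,0],0],
  [[0.025,0,0],0],
])

```text
time_s: 13.97
position: [0.555, 0.0739, 0.1374]
eef_rot: [0.999, 0.053, -0.0, -0.0]
ft_force: [-4.0, 0.3, 2.8]
finger_gap: 0.0689
grasp_force: 1.9
```

Call:
step_arm([
  [[0.025,0,0],0],
  [[0.025,0,0],0],
])

```text
time_s: 14.13
position: [0.5571, 0.0741, 0.1374]
eef_rot: [0.999, 0.053, -0.0, 0.0]
ft_force: [-3.6, 0.0, 1.8]
finger_gap: 0.0689
grasp_force: 1.9
```

Call:
step_arm([
  [[0.025,0,0],0],
  [[0.025,0,0],0],
])

```text
time_s: 14.3
position: [0.5591, 0.0743, 0.1374]
eef_rot: [0.999, 0.053, -0.0, 0.0]
ft_force: [-3.7, -0.8, 2.4]
finger_gap: 0.0688
grasp_force: 1.9
```

Call:
step_arm([
  [[0.025,0,0],0],
])

```text
time_s: 14.38
position: [0.5594, 0.0743, 0.1373]
eef_rot: [0.999, 0.053, -0.001, 0.0]
ft_force: [-8.7, -0.4, 6.2]
finger_gap: 0.0691
grasp_force: 4.3
```

Call:
step_arm([
  [[0.025,0,0],0],
])

```text
time_s: 14.47
position: [0.5594, 0.0744, 0.1372]
eef_rot: [0.999, 0.053, -0.002, 0.0]
ft_force: [-13.5, -0.9, 9.8]
finger_gap: 0.069
grasp_force: 6.2
```

Call:
step_arm([
  [[0.02,0,0],0],
  [[0,0,0],0],
  [[-0.2,0,0],0],
  [[-0.4,0,0],0],
  [[-0.4,0,0],0],
  [[0,0,-0.5],0],
  [[0,0,-0.5],0],
  [[0,0,-0.5],0],
  [[0,0,-0.5],0],
  [[0,0,0],0],
])

```text
time_s: 15.3
position: [0.525, 0.0708, 0.2213]
eef_rot: [0.999, 0.053, 0.004, -0.0]
ft_force: [-0.2, -0.1, 0.6]
finger_gap: 0.0688
grasp_force: 0.0
```

Call:
step_arm([
  [[0.4,0.46,0],0],
  [[0.4,0.46,0],0],
  [[0.4,0.46,0],0],
  [[0.4,0.46,0],0],
  [[0.4,0.46,0],0],
  [[0.45,0.46,0],0],
  [[0,0,0],-0.9],
  [[0,0,0],-0.9],
  [[0,0,0],-0.9],
  [[0,0,0],-0.9],
], hand=-0.1)

```text
time_s: 16.13
position: [0.6314, -0.0294, 0.2162]
eef_rot: [0.978, 0.21, 0.0, 0.0]
ft_force: [0.2, -0.9, -0.8]
finger_gap: 0.0505
grasp_force: 0.0
```

Call:
step_arm([
  [[0,0,0],-0.9],
  [[0,0,0],-0.9],
  [[0,0,0],-0.9],
  [[0,0,0],-0.9],
  [[0,0,0],-0.9],
  [[0,0,0],-0.9],
  [[0,0,0],-0.9],
  [[0,0,0],-0.9],
  [[0,0,0],-0.9],
  [[0,0,0],-0.9],
])

```text
time_s: 16.97
position: [0.6313, -0.0292, 0.2164]
eef_rot: [0.823, 0.568, 0.0, 0.0]
ft_force: [-0.5, -0.4, -0.1]
finger_gap: 0.0504
grasp_force: 0.0
```

Call:
step_arm([
  [[0,0,0],-0.9],
  [[0,0,0],-0.9],
  [[0,0,0],-0.9],
  [[0,0,0],-0.9],
  [[0,0,0],-0.9],
  [[0,0,0],-0.9],
  [[0,0,0],0],
])

```text
time_s: 17.55
position: [0.6313, -0.0292, 0.2165]
eef_rot: [0.668, 0.744, 0.0, 0.0]
ft_force: [0.9, -0.2, -0.2]
finger_gap: 0.0508
grasp_force: 0.0
```

```bash
python3 -c "
from h import *
p,o=look('top',True);cv2.imwrite('pics/top4.png',p['pixels'][120:360,100:520,::-1])
p=snapshot('wrist');cv2.imwrite('pics/w4.png',p['pixels'][...,::-1])
c=np.array(o['tray'][0])/1000;print('tray stop frame',(c-S)@e,(c-S)@n)
need(-.058,-.207,.137,90)"
```

```text
tray 0.78 [622.3  79.7] [112.7 151.9] 5.77 corners [[559.0, 150.0], [574.0, -2.0], [686.0, 10.0], [671.0, 161.0]]
stop [ 0.6673  0.1961 -1.47  ] mean resid 0.0042 ext x [-0.002  0.137] y [-0.149  0.015]
tray stop frame -0.05465023550904744 -0.09750241809099969
t 17.75 stop-frame -0.0569 -0.2067 z 0.217 ang 90.09 F [-0.2 -0.6 -0.6] gap 0.0507
shift [-0.008 -0.029  2.001] turn 0.02
```

View pics/w4.png

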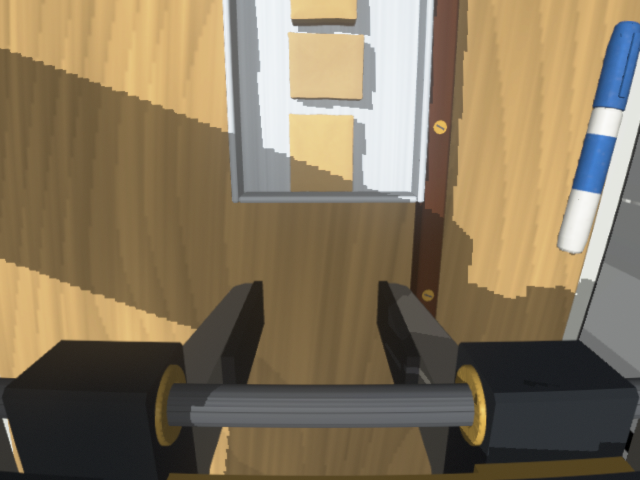

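The wrist view shows the tray's right side flush along the back bar (column 430) and its end wall at row 197. The fingers are clear of the bar, so I lower them and push.

Call:
step_arm([
  [[0,-0.05,0.4],0],
  [[0,0,0.4],0],
  [[0,0,0.4],0],
  [[0,0,0.4],0],
  [[0,0,0.4],0],
  [[0,0,0],0],
  [[0.15,0,0],0],
  [[0.15,0,0],0],
  [[0.1,0,0],0],
  [[0.1,0,0],0],
])

```text
time_s: 18.58
position: [0.6276, -0.0087, 0.1385]
eef_rot: [0.669, 0.743, 0.001, 0.001]
ft_force: [-0.4, -0.8, -0.3]
finger_gap: 0.0501
grasp_force: 0.0
```

Call:
step_arm([
  [[0.1,0,0],0],
  [[0.1,0,0],0],
  [[0.1,0,0],0],
  [[0.08,0,0],0],
  [[0.05,0,0],0],
  [[0.05,0,0],0],
])

```text
time_s: 19.08
position: [0.6251, 0.0097, 0.1376]
eef_rot: [0.669, 0.743, 0.0, 0.0]
ft_force: [-0.5, -3.8, 2.8]
finger_gap: 0.0509
grasp_force: 1.8
```

```bash
python3 -c "
from h import *
p=snapshot('wrist')
need(-.058,-.161,.137,90)"
```

```text
t 19.13 stop-frame -0.0589 -0.1671 z 0.1375 ang 90.22 F [ 0.4 -2.5  1.8] gap 0.0504
shift [0.152 0.024 0.012] turn 0.04
```

Call:
step_arm([
  [[0.03,0,0],0],
  [[0.03,0,0],0.04],
  [[0.03,0,0],0],
])

```text
time_s: 19.38
position: [0.6244, 0.0132, 0.1373]
eef_rot: [0.67, 0.742, -0.0, -0.0]
ft_force: [0.7, -4.2, 3.2]
finger_gap: 0.0506
grasp_force: 1.9
```

Call:
step_arm([
  [[0.025,0,0],0],
  [[0.025,0,0],0],
])

```text
time_s: 19.55
position: [0.6243, 0.0152, 0.1373]
eef_rot: [0.67, 0.742, -0.0, -0.0]
ft_force: [0.4, -3.1, 2.9]
finger_gap: 0.0506
grasp_force: 1.7
```

Call:
step_arm([
  [[0.025,0,0],0],
])

```text
time_s: 19.63
position: [0.6242, 0.0163, 0.1373]
eef_rot: [0.67, 0.742, -0.0, -0.0]
ft_force: [1.0, -4.8, 2.9]
finger_gap: 0.0502
grasp_force: 1.7
```

Call:
step_arm([
  [[0.025,0,0],0],
])

```text
time_s: 19.72
position: [0.6241, 0.0165, 0.1373]
eef_rot: [0.67, 0.742, -0.001, 0.0]
ft_force: [0.9, -11.0, 3.1]
finger_gap: 0.0503
grasp_force: 5.4
```

Contact with the side bar. One small press to square it, then I back off and look.

Call:
step_arm([
  [[0.025,0,0],0],
  [[0,0,0],0],
  [[-0.1,0,0],0],
  [[-0.4,0,0],0],
  [[-0.4,0,0],0],
  [[0,0,-0.5],0],
  [[0,0,-0.5],0],
  [[0,0,-0.5],0],
  [[-0.4,0,-0.5],0],
  [[0,0,0],0],
])

```text
time_s: 20.55
position: [0.6314, -0.0344, 0.2211]
eef_rot: [0.67, 0.742, 0.002, 0.002]
ft_force: [1.0, -0.1, 0.8]
finger_gap: 0.0503
grasp_force: 0.0
```

```bash
python3 -c "
from h import *
need(-.058,-.161,.137,90)
p,o=look('top')
c=np.array(o['tray'][0])/1000;print('tray stop frame',(c-S)@e,(c-S)@n)
cv2.imwrite('pics/top5.png',cv2.resize(p['pixels'][170:310,190:370,::-1],None,fx=4,fy=4,interpolation=cv2.INTER_CUBIC))
p=snapshot('wrist');cv2.imwrite('pics/w5.png',p['pixels'][...,::-1])"
```

```text
t 20.55 stop-frame -0.0571 -0.2119 z 0.2211 ang 90.01 F [ 1.  -0.1  0.8] gap 0.0503
shift [ 1.274 -0.033  2.101] turn 0.0Traceback (most recent call last):
  File "<string>", line 5, in <module>
    c=np.array(o['tray'][0])/1000;print('tray stop frame',(c-S)@e,(c-S)@n)
               ~^^^^^^^^
KeyError: 'tray'
```

Call:
step_arm([
  [[-0.4,-0.2,-0.1],0],
  [[-0.4,-0.2,-0.1],0],
  [[-0.3,-0.2,-0.1],0],
  [[0,0,0],0],
])

```text
time_s: 20.98
position: [0.6084, -0.081, 0.2286]
eef_rot: [0.671, 0.742, -0.001, -0.001]
ft_force: [0.0, -0.4, 0.1]
finger_gap: 0.0509
grasp_force: 0.0
```

```bash
python3 -c "
from h import *
p,o=look('top')
cv2.imwrite('pics/top5.png',cv2.resize(p['pixels'][170:310,190:370,::-1],None,fx=4,fy=4,interpolation=cv2.INTER_CUBIC))
p=snapshot('wrist');cv2.imwrite('pics/w5.png',p['pixels'][...,::-1])
if o: c=np.array(o['tray'][0])/1000;print('tray stop frame',(c-S)@e,(c-S)@n)
"
```

```text
tray 0.76 [618.4 103.1] [114.  149.8] 5.98 corners [[554.0, 172.0], [570.0, 23.0], [683.0, 34.0], [667.0, 184.0]]
tray stop frame -0.056110564998893234 -0.07384085679169856
```

View pics/top5.png

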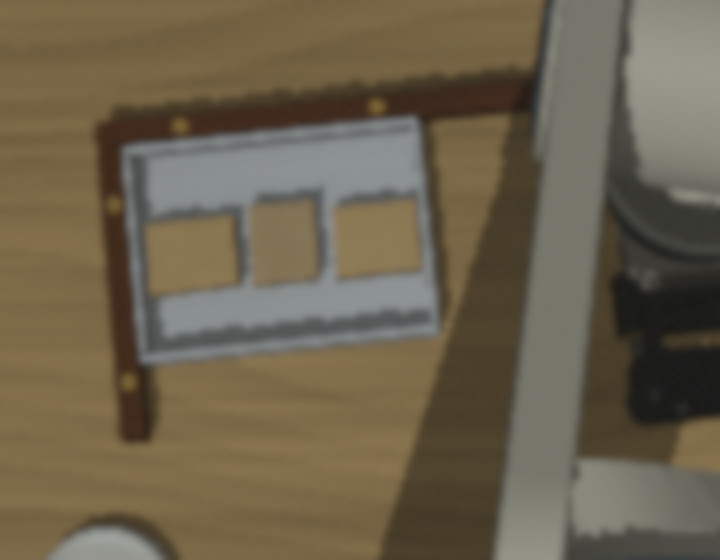

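View pics/w5.png

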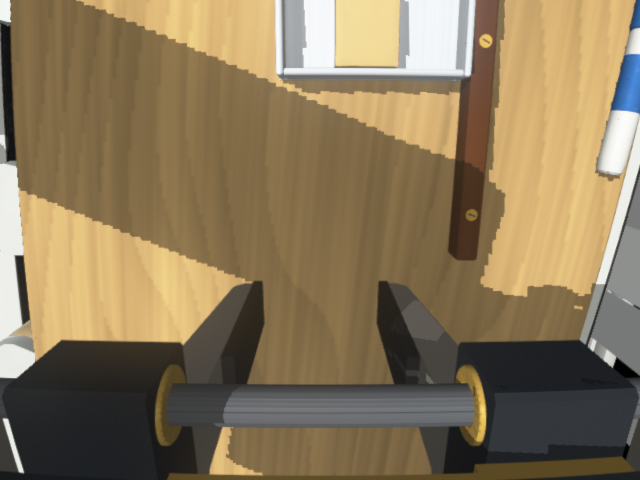

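The enlarged top view shows the tray in the corner at (125,145), flush along both bars and square, with the fudge flat inside it. The wrist view shows its rim touching the back bar at column 473 and the gripper clear.

```bash
python3 -c "
from rig import *
print(sign_off())"
```

```text
the job is handed in; nothing more can be done
None
```

The job is handed in: on the last look the tray lay square and snug in the corner against both bars, its long side along the far bar, with the fudge flat inside and the gripper clear; the hand-in gave no verdict.

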